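# Unstack the vacuum chucks into their nests

### The arm

A 6-joint arm with a two-finger parallel gripper is mounted at the origin on a cart in front of the work surface, level with it; the furniture and walls round the work are solid. World frame = base frame: x ahead of the robot, y to its left, z up, the work surface at z = 0. Lengths are in m, angles in rad, forces in N, time in s.
With the tool pointing down it reaches from about 0.275 to 0.725 m from the base axis. Payload 15.9 kg.
Tool frame: the origin (TCP) lies midway between the tips of the shut fingers; the grasp point (between the pads) lies 19 mm behind it; z points along the fingers, x is the direction in which the jaws open and shut, and the axes are right-handed (so a half turn about z gives the same grasp; the last joint's range is limited). The gripper opens to 85 mm and grips with 20 to 120 N. Pads are 22 mm wide; open, the fingers measure 114 mm over their backs; the gripper's body (76 mm by 85 mm) begins 54 mm behind the grasp point. The pads swing forward as they close: fully open they stand 13 mm farther back than shut.
Start: joints at [-1.305, 0.213, -0.034, 1.323, 0, 1.571], TCP at [0.131, -0.482, 0.231] pointing down, gripper open.
Joint ranges: [-2.98, 2.98], [-0.74, 1.72], [-1.14, 1.35], [-2.1, 2.04], [-1.57, 1.44], [-3.14, 3.14]. Speed limits (rad/s): [1.89, 1.89, 2.39, 2.57, 3.14, 3.14].

### API

Orientations are given as a 3x3 rotation matrix whose columns are the frame's x, y, z axes.
In Python, from plant import * gives the robot as it stands.
- The arm moves only by the shell command python3 -m creep 'ROWS' [OPENING] [FORCE]. ROWS is a JSON object of lists of equal length, an entry for each row: "slide": the shift along the tool's x, y, z in m, a list of three; "yaw": the turn about the tool's z in rad. In form: {"slide": [[x, y, z], ...], "yaw": [yaw, ...]}. A call has 1 to 12 rows; each row is the pose to reach, as a shift and turn from the pose commanded when the call began, along the tool's axes at that moment; what a row does not reach only later rows make up. A row lasts 1/12 s, in which the tool goes at most 41.7 mm and 7.16 degrees, less where a joint would pass 70% of its speed; a pose out of reach is approached as far as the arm can. A call with a gripper value outside its range is refused whole. OPENING is the finger opening in m, from 0 to 0.0854, set as the call begins (- or left out, the last holds). The fingers move at their own pace and stop on an object; FORCE is the grip in N (left out, the last holds). Time passes only in rows, so rows that repeat a pose let the fingers close. It gives the time, the measured TCP pose, the force and the opening at its end, in the units of the state.
- get_obs(): the state, without advancing time (a new reading comes with each control period).
- get_image(name): name is "side" or "top"; returns a dict with "frame" (480x640x3 uint8, red, green, blue), "fx", "fy", "cx", "cy" (pixels), "position" and "orientation" of the camera in the world. Camera axes: x right, y down, z forward; pixel columns grow to the right and rows downward; lengths in m; the calibration is good to about 2 mm. A picture is of the moment at which its call begins. There is no depth.
- close_job(): hands the job in, once; it reports no verdict.
Trained networks look in the newest picture that a camera, given by its name, has taken for a name from the list of things; names that differ only in an ending like _2 or _b are one class to them, and where a whole thing is asked for, a point or a joint stands for the part that bears it (a point fixed in the world has none). Each returns a list of dicts, best first, with "conf" (0 to 1); they miss things now and then, are a little off and sometimes report something else, mostly with a low value. They report only what shows in the picture. A call takes as long as a camera call.
- boxes_of(thing, camera): "centre" ([x, y, z] in m, in world coordinates, good to about 4 mm: the middle of the surface that is visible of it).
- cut_out(thing, camera): "mask" (480x640 bool, what is visible of it).
- place_of(thing, camera): "centre" ([x, y, z] in m, in world coordinates, good to about 4 mm: a listed point, or the origin of a listed thing).
The state is a dict: "time": time; "joints": joint angles; "dq": joint speeds; "effort": joint torques, N m; "tcp_pos": TCP position; "eef_rot": TCP orientation; "ft_force": force on the tool from outside, world axes, zero at the start; "moment": the same for the moment, N m; "opening": finger opening in m.
Only numpy, scipy, OpenCV 4.12 (cv2) and the standard library are available. Lean on these libraries where they do the work, as an engineer would, in place of code of your own. Each camera call takes 0.05 s, during which the arm holds its last target.

### The job

The spare vacuum chucks of the mask aligner have been left piled up in one stack. Take the stack apart from the top down, one chuck at a time, and set each chuck gently, without dropping it, flat in the nest of its own size: the smallest chuck in the smallest nest, and so on up to the largest. Leave the timer and the marker pen where they are.

Things in the scene. Friction and masses are not known exactly. Their poses are not given: they have to be found in the camera images.
- chuck_xl_center (a point): The largest chuck: a plain round bare-aluminium disc, 66 mm in diameter, 20 mm thick, about 160 g, fine grooves in its top face. At the bottom of the stack, standing on the worktop at the start, a few mm off centre at most. The point is the disc's centre, half-way up (10 mm above its underside); z is its axis.
- chuck_l_center (a point): The second largest chuck: a plain round bare-aluminium disc, 50 mm in diameter, 20 mm thick, about 100 g, fine grooves in its top face. Second from the bottom of the stack at the start, a few mm off centre at most. The point is the disc's centre, half-way up (10 mm above its underside); z is its axis.
- chuck_m_center (a point): The second smallest chuck: a plain round bare-aluminium disc, 34 mm in diameter, 20 mm thick, about 50 g, fine grooves in its top face. Third from the bottom of the stack at the start, a few mm off centre at most. The point is the disc's centre, half-way up (10 mm above its underside); z is its axis.
- chuck_s_center (a point): The smallest chuck: a plain round bare-aluminium disc, 18 mm in diameter, 20 mm thick, about 15 g, fine grooves in its top face. On top of the stack at the start, a few mm off centre at most. The point is the disc's centre, half-way up (10 mm above its underside); z is its axis.
- nest_xl_floor (a point): The largest of the four nests, for the 66 mm chuck: a fixed shallow grey plastic dish with a black floor, round opening 82 mm across (8 mm of play all round its chuck), lip 4 mm wide and only 4 mm high above the floor, on a square grey base plate 94 mm wide. The point is the centre of the dish's floor, 2.5 mm above the worktop; z up. The lip's top is 6.5 mm above the worktop.
- nest_l_floor (a point): The second largest of the four nests, for the 50 mm chuck: a fixed shallow grey plastic dish with a black floor, round opening 66 mm across (8 mm of play all round its chuck), lip 4 mm wide and only 4 mm high above the floor, on a square grey base plate 78 mm wide. The point is the centre of the dish's floor, 2.5 mm above the worktop; z up. The lip's top is 6.5 mm above the worktop.
- nest_m_floor (a point): The second smallest of the four nests, for the 34 mm chuck: a fixed shallow grey plastic dish with a black floor, round opening 50 mm across (8 mm of play all round its chuck), lip 4 mm wide and only 4 mm high above the floor, on a square grey base plate 62 mm wide. The point is the centre of the dish's floor, 2.5 mm above the worktop; z up. The lip's top is 6.5 mm above the worktop.
- nest_s_floor (a point): The smallest of the four nests, for the 18 mm chuck: a fixed shallow grey plastic dish with a black floor, round opening 34 mm across (8 mm of play all round its chuck), lip 4 mm wide and only 4 mm high above the floor, on a square grey base plate 46 mm wide. The point is the centre of the dish's floor, 2.5 mm above the worktop; z up. The lip's top is 6.5 mm above the worktop.
- timer_center (a point): A small bench timer, 46 x 52 x 19 mm, lying on the worktop at the right: leave alone. The point is its centre. (Room: a solid mask aligner up to 0.5 m high stands to the left, y > -0.03 for x > 0.40 and y > 0.2 for x > 0.24; boxes 75 mm high and a lamp supply 180 mm high stand behind the work at x > 0.66.)
- marker_center (a point): A capped marker pen, 136 mm long, 16 mm wide, 12 mm high, lying roughly parallel to the front edge: leave alone. The point is its centre.

How it is judged:
On the way, in this order (a step that is already met when the one before it is completed fails the run):
1. the smallest chuck lies released in its own nest (horizontal distance between chuck_s_center and nest_s_floor below 0.011 m and z of chuck_s_center in the frame of nest_s_floor between 0.0075 and 0.0125 m and angle between chuck_s_center's own z axis and vertical below 0.08 rad and linear speed of chuck_s below 0.02 m/s and contact force between the fingers and chuck_s below 0.1 N), for 0.2 s.
2. the second smallest chuck lies released in its own nest (horizontal distance between chuck_m_center and nest_m_floor below 0.011 m and z of chuck_m_center in the frame of nest_m_floor between 0.0075 and 0.0125 m and angle between chuck_m_center's own z axis and vertical below 0.08 rad and linear speed of chuck_m below 0.02 m/s and contact force between the fingers and chuck_m below 0.1 N), for 0.2 s.
3. the second largest chuck lies released in its own nest (horizontal distance between chuck_l_center and nest_l_floor below 0.011 m and z of chuck_l_center in the frame of nest_l_floor between 0.0075 and 0.0125 m and angle between chuck_l_center's own z axis and vertical below 0.08 rad and linear speed of chuck_l below 0.02 m/s and contact force between the fingers and chuck_l below 0.1 N), for 0.2 s.
4. the largest chuck lies released in its own nest (horizontal distance between chuck_xl_center and nest_xl_floor below 0.011 m and z of chuck_xl_center in the frame of nest_xl_floor between 0.0075 and 0.0125 m and angle between chuck_xl_center's own z axis and vertical below 0.08 rad and linear speed of chuck_xl below 0.02 m/s and contact force between the fingers and chuck_xl below 0.1 N), for 0.2 s.
At the end, for the whole second after the job is handed in: Each of the four chucks lies released, at rest and flat (tilt under 0.08 rad) on the floor of the nest of its own size: centre within 11 mm of the nest's centre, its centre 7.5 to 12.5 mm above the floor (all of step 1 and all of step 2 and all of step 3 and all of step 4); the robot touches nothing.
It fails at once if a chuck is dropped or thrown (moves faster than 0.6 m/s with no finger on it) ((linear speed of chuck_s above 0.6 m/s and contact force between the fingers and chuck_s below 0.05 N) or (linear speed of chuck_m above 0.6 m/s and contact force between the fingers and chuck_m below 0.05 N) or (linear speed of chuck_l above 0.6 m/s and contact force between the fingers and chuck_l below 0.05 N) or (linear speed of chuck_xl above 0.6 m/s and contact force between the fingers and chuck_xl below 0.05 N)).
It fails at once if the timer is pushed away (more than 15 mm) (distance of timer_center from where it was at the start of the episode above 0.015 m).
It fails at once if the marker is pushed away (more than 15 mm) (distance of marker_center from where it was at the start of the episode above 0.015 m).
It also fails if it takes over 96 s, if anything falls off the work surface, if the arm or the gripper's body presses on something with over 40 N, if the wrist force passes 120 N, or if a joint passes its speed limit or range.

## Working session

There is one attempt and no reset: what is moved stays moved. The work goes in short steps, Python scripts to look and compute and a shell command to move; the robot and the scene stay as the last step left them, time stands still between calls to the robot, and variables do not carry over. Pictures are saved under pics/ and viewed, and the job is handed in when it is done.

```bash
ls; mkdir -p pics
python3 - <<'E'
from plant import *
import cv2
o=get_obs();print({k:o[k] for k in('time','tcp_pos','eef_rot','opening','ft_force')})
for c in('top','side'):
    im=get_image(c);cv2.imwrite(f'pics/{c}0.png',im['frame'][:,:,::-1]);print(c,im['fx'],im['cx'],im['cy'],im['position'],im['orientation'])
for n in ['chuck_s_center','chuck_m_center','chuck_l_center','chuck_xl_center','nest_s_floor','nest_m_floor','nest_l_floor','nest_xl_floor','timer_center','marker_center']:
    for c in('top','side'):
        print(n,c,[(d['conf'],d['centre']) for d in place_of(n,c)[:2]])
E
```

```text
pics
{'time': 0.0, 'tcp_pos': array([ 0.13126116, -0.4821337 ,  0.23081705]), 'eef_rot': array([[ 2.62671550e-01, -9.64885273e-01, -2.58060274e-04],
       [-9.64884685e-01, -2.62671675e-01,  1.06551079e-03],
       [-1.09588080e-03, -3.08809657e-05, -9.99999399e-01]]), 'opening': 0.08546815169507241, 'ft_force': array([ 0.10527904, -0.00688782, -0.57440395])}
top 581.8492511310166 312.62260731296817 243.5105809232108 [ 0.38671609 -0.28177036  1.02077577] [[ 0.0185122  -0.99284255  0.11798719]
 [-0.99973691 -0.01678276  0.01563468]
 [-0.01354263 -0.11824559 -0.99289203]]
side 517.7512942555294 314.2019717280935 244.66220565051376 [0.59657169 0.20612218 0.7422954 ] [[-0.97089757  0.19725323 -0.13582739]
 [ 0.23927578  0.77465187 -0.58537303]
 [-0.01024778 -0.60083746 -0.79930553]]
chuck_s_center top [(0.65, [0.4463, -0.2245, 0.0737])]
chuck_s_center side [(0.61, [0.4506, -0.2257, 0.0737])]
chuck_m_center top [(0.61, [0.4497, -0.2258, 0.0474])]
chuck_m_center side [(0.74, [0.4474, -0.2281, 0.0496])]
chuck_l_center top [(0.56, [0.4479, -0.2296, 0.0329])]
chuck_l_center side [(0.82, [0.4
[... 184 characters left out ...]
16]), (0.69, [0.4489, -0.2227, 0.0701])]
nest_s_floor side [(0.77, [0.5957, -0.1547, 0.001])]
nest_m_floor top [(0.72, [0.5946, -0.3032, 0.0001])]
nest_m_floor side [(0.92, [0.5996, -0.3064, 0.0031]), (0.24, [0.45, -0.2225, 0.0728])]
nest_l_floor top [(0.74, [0.4533, -0.3449, -0.0009])]
nest_l_floor side [(0.64, [0.4535, -0.3515, 0.0032])]
nest_xl_floor top [(0.55, [0.463, -0.1026, 0.0043])]
nest_xl_floor side [(0.71, [0.4589, -0.1011, 0.0064])]
timer_center top [(0.89, [0.5215, -0.457, 0.0099])]
timer_center side [(0.58, [0.5166, -0.4599, 0.0109]), (0.24, [0.5935, -0.1505, 0.0005])]
marker_center top [(0.56, [0.3639, -0.3064, 0.0065])]
marker_center side [(0.78, [0.3627, -0.3029, -0.0017])]
```

View pics/top0.png

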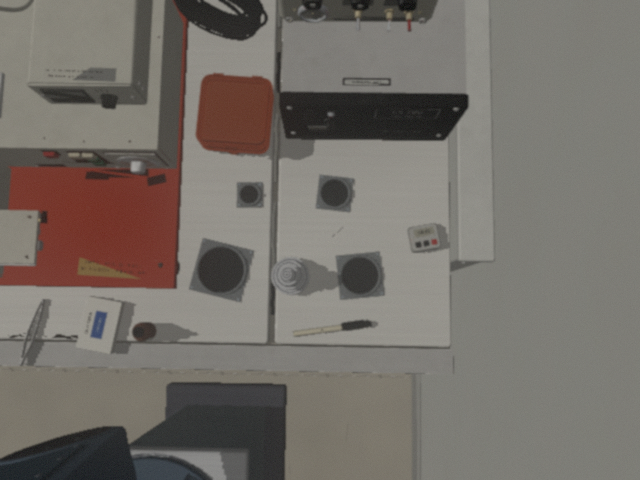

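View pics/side0.png

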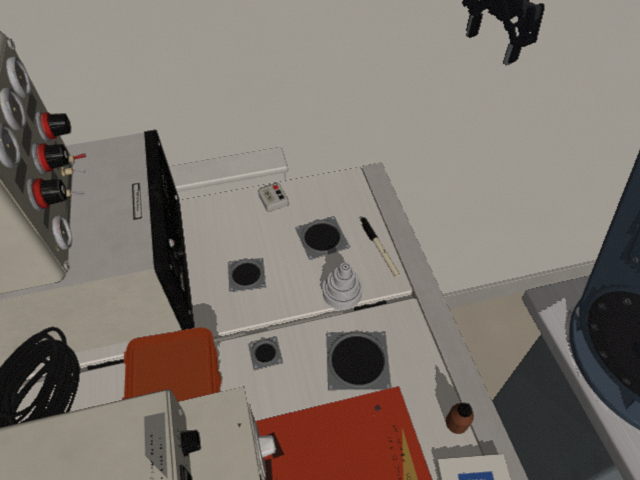

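Top view: the stack is at about (289,273). The nests are s (250,195), m (335,193), l (360,273) and xl (221,268), which agrees with the networks. Next I'll refine the positions with masks and ellipse fits.

```bash
cat > h.py <<'E'
from plant import *
import numpy as np, cv2
def K(im): return np.array([[im['fx'],0,im['cx']],[0,im['fy'],im['cy']],[0,0,1.]])
def proj(im,P):
    P=np.atleast_2d(P);c=(P-np.array(im['position']))@np.array(im['orientation']);p=c@K(im).T;return p[:,:2]/p[:,2:]
def back(im,uv,z):
    uv=np.atleast_2d(uv);d=np.c_[uv,np.ones(len(uv))]@np.linalg.inv(K(im)).T@np.array(im['orientation']).T
    p=np.array(im['position']);return p+d*((z-p[2])/d[:,2])[:,None]
def crop(im,c,s,name,f=5):
    u,v=int(c[0]),int(c[1]);a=im['frame'][max(0,v-s):v+s,max(0,u-s):u+s,::-1]
    cv2.imwrite('pics/'+name,cv2.resize(a,None,fx=f,fy=f,interpolation=cv2.INTER_CUBIC))
def go(target,yawdeg=-90):
    """slide/yaw from current pose to world target (tcp), tool x at yawdeg"""
    o=get_obs();R=np.array(o['eef_rot']);d=R.T@(np.array(target)-o['tcp_pos'])
    a=np.degrees(np.arctan2(R[1,0],R[0,0]));y=-(yawdeg-a);y=(y+90)%180-90
    print('tcp',np.round(o['tcp_pos'],4),'slide',np.round(d,4),'yaw',round(np.radians(y),4),'open',round(o['opening'],4),'F',np.round(o['ft_force'],1),'t',o['time'])
E
python3 - <<'E'
from h import *
N={'s':(.595,-.156,.034),'m':(.597,-.305,.050),'l':(.4535,-.348,.066),'xl':(.461,-.102,.082)}
ims={c:get_image(c) for c in('top','side')}
for c,im in ims.items():
    g=im['frame'].astype(int).max(2)
    for k,(x,y,dia) in N.items():
        u,v=proj(im,[x,y,.0025])[0].astype(int)
        th=(g<60).astype(np.uint8)
        n,l,st,ce=cv2.connectedComponentsWithStats(th)
        lab=l[v,u];m=(l==lab).astype(np.uint8)
        ct=max(cv2.findContours(m,0,cv2.CHAIN_APPROX_NONE)[0],key=len)[:,0,:].astype(float)
        w=back(im,ct,.0025)[:,:2]
        A=np.c_[2*w,np.ones(len(w))];s=np.linalg.lstsq(A,(w**2).sum(1),rcond=None)[0]
        print(c,k,g[v,u],st[lab][4],'ctr',np.round(s[:2],4),'dia',np.round(2*np.sqrt(s[2]+s[0]**2+s[1]**2),4))
for i,t in enumerate(['s','m','l','xl']):
    for c,im in ims.items():
        r=cut_out(f'chuck_{t}_center',c)
        if r:
            m=r[0]['mask'];ys,xs=np.nonzero(m);print(t,c,r[0]['conf'],m.sum(),xs.min(),xs.max(),ys.min(),ys.max())
crop(ims['top'],(289,273),40,'stk_top.png',8);crop(ims['side'],(342,285),40,'stk_side.png',8)
E
```

```text
top s 58 190 ctr [ 0.5951 -0.15  ] dia 0.0268
top m 56 480 ctr [ 0.6002 -0.302 ] dia 0.0431
top l 57 903 ctr [ 0.4532 -0.3479] dia 0.0586
top xl 54 1522 ctr [ 0.4592 -0.1044] dia 0.0759
side s 24 319 ctr [ 0.595  -0.1519] dia 0.031
side m 21 515 ctr [ 0.5996 -0.3042] dia 0.0465
side l 20 817 ctr [ 0.4524 -0.3487] dia 0.0641
side xl 17 2041 ctr [ 0.4592 -0.1059] dia 0.0793
s top 0.6 2847 190 252 239 301
s side 0.46 120 341 350 263 276
m top 0.64 238 279 299 265 284
m side 0.8 226 335 354 268 287
l top 0.71 173 278 297 266 284
l side 0.71 389 328 357 273 299
xl top 0.74 399 271 308 257 293
xl side 0.66 504 323 362 279 309
```

```bash
python3 -c "
import cv2,numpy as np
cv2.imwrite('pics/stk_both.png',cv2.resize(np.hstack([cv2.imread('pics/stk_top.png'),cv2.imread('pics/stk_side.png')]),(800,400)))"
```

```text
(no output)
```

View pics/stk_both.png

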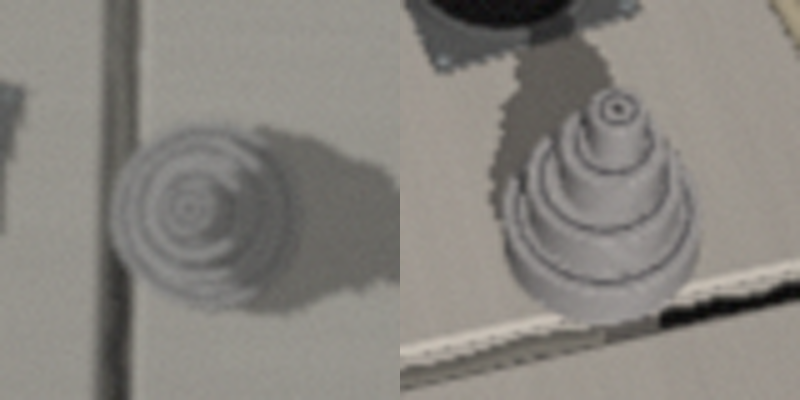

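Run:
```python
from h import *
a=get_image('top');b=get_image('side')
print(back(a,[286.8,274.4],.08),back(b,[345.6,266.6],.08))
# outlines predicted
for z,d in((.02,.066),):
    print(proj(a,[.449,-.227,.0]))
go([.449,-.226,.14])
```

```text
[[ 0.44744283 -0.22607924  0.08      ]] [[ 0.44704486 -0.22560489  0.08      ]]
[[289.96939665 276.50889323]]
tcp [ 0.1313 -0.4824  0.2313] slide [-0.164  -0.3739  0.0913] yaw 0.2658 open 0.0857 F [-0.6 -0.1 -0.3] t 1.7
```

```bash
python3 -m creep '{"slide": [[-0.0165,-0.0372,0],[-0.033,-0.0744,0],[-0.049,-0.112,0.01],[-0.066,-0.149,0.02],[-0.082,-0.186,0.03],[-0.099,-0.223,0.04],[-0.115,-0.261,0.05],[-0.132,-0.298,0.06],[-0.148,-0.335,0.06],[-0.1645,-0.3723,0.06],[-0.1645,-0.3723,0.06],[-0.1645,-0.3723,0.06]], "yaw": [0.05,0.1,0.15,0.2,0.25,0.266,0.266,0.266,0.266,0.266,0.266,0.266]}' 0.045 25; python3 -c "
from h import *
go([.4473,-.2258,.08]);print(get_obs()['joints'])
for c in('top','side'):
    im=get_image(c);cv2.imwrite(f'pics/{c}1.png',im['frame'][:,:,::-1])"
```

```text
time: 2.7
tcp_pos: [0.4485, -0.2244, 0.171]
eef_rot: [[0.003, -1.0, -0.0], [-1.0, -0.003, 0.0], [-0.0, 0.0, -1.0]]
ft_force: [-0.3, -1.1, -0.1]
opening: 0.0454
tcp [ 0.4485 -0.2244  0.171 ] slide [0.0014 0.0012 0.091 ] yaw 0.0035 open 0.0454 F [-0.3 -1.1 -0.1] t 2.7
[-4.63936854e-01  2.35473665e-01 -1.58845415e-01  1.17687069e+00
 -2.71677832e-05  2.67417868e+00]
```

View pics/side1.png

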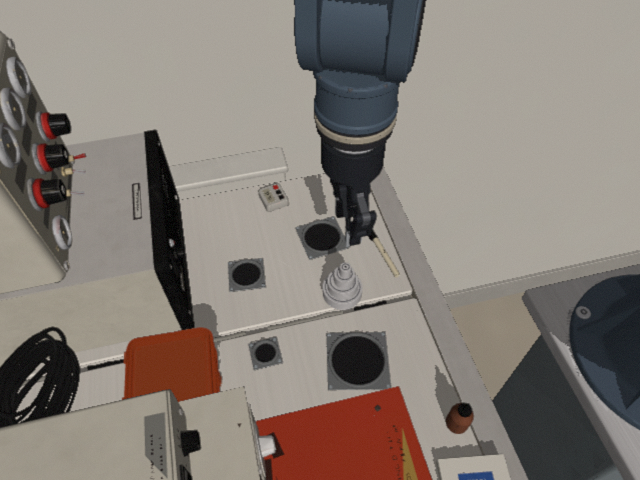

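```bash
python3 -m creep '{"slide": [[0.0014,0.0012,0.02],[0.0014,0.0012,0.045],[0.0014,0.0012,0.07],[0.0014,0.0012,0.085],[0.0014,0.0012,0.095],[0.0014,0.0012,0.102],[0.0014,0.0012,0.104],[0.0014,0.0012,0.104]], "yaw": [0.003,0.003,0.003,0.003,0.003,0.003,0.003,0.003]}'; python3 -c "
from h import *
im=get_image('side');crop(im,(345,265),50,'s_g.png',6);go([.4473,-.2258,.067])"
```

```text
time: 3.47
tcp_pos: [0.446, -0.2278, 0.0676]
eef_rot: [[-0.004, -1.0, 0.0], [-1.0, 0.004, -0.0], [0.0, -0.0, -1.0]]
ft_force: [0.5, 0.9, 0.1]
opening: 0.0451
tcp [ 0.4464 -0.2278  0.068 ] slide [-0.002  -0.0009  0.001 ] yaw -0.0037 open 0.0447 F [1.2 0.  0.1] t 3.5167
```

View pics/s_g.png

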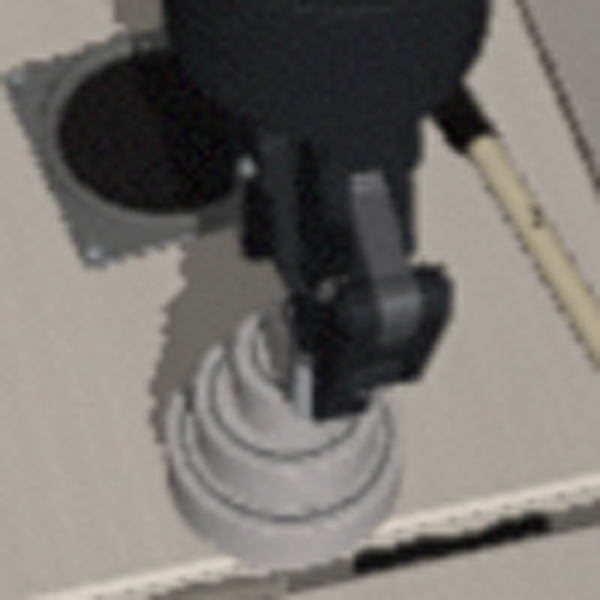

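```bash
python3 -c "
from h import *
im=get_image('side');
for p in([.4464,-.2055,.07],[.4464,-.2055,.09],[.4354,-.2055,.07],[.4574,-.2055,.07],[.4473,-.2258,.08],[.4473,-.2258,.06]): print(p,((proj(im,p)[0]-[295,215])*6).round())
"
```

```text
[0.4464, -0.2055, 0.07] [326. 394.]
[0.4464, -0.2055, 0.09] [330. 350.]
[0.4354, -0.2055, 0.07] [367. 385.]
[0.4574, -0.2055, 0.07] [285. 403.]
[0.4473, -0.2258, 0.08] [302. 309.]
[0.4473, -0.2258, 0.06] [300. 352.]
```

```bash
python3 -m creep '{"slide": [[-0.0008,-0.0008,0],[-0.0016,-0.001,0.001],[-0.0016,-0.001,0.001]], "yaw": [-0.003,-0.003,-0.003]}'; python3 -m creep '{"slide": [[0,0,0],[0,0,0],[0,0,0],[0,0,0],[0,0,0],[0,0,0],[0,0,0],[0,0,0]], "yaw": [0,0,0,0,0,0,0,0]}' 0.014 25
```

```text
time: 3.82
tcp_pos: [0.4474, -0.2256, 0.0665]
eef_rot: [[0.0, -1.0, 0.0], [-1.0, -0.0, -0.0], [0.0, -0.0, -1.0]]
ft_force: [-0.1, -0.7, -1.1]
opening: 0.045
time: 4.48
tcp_pos: [0.4472, -0.2257, 0.0664]
eef_rot: [[-0.0, -1.0, 0.0], [-1.0, 0.0, -0.0], [0.0, -0.0, -1.0]]
ft_force: [-1.4, 0.5, 5.2]
opening: 0.0166
```

```bash
python3 -m creep '{"slide": [[0,0,-0.001],[0,0,-0.003],[0,0,-0.008],[0,0,-0.016],[0,0,-0.028],[0,0,-0.04],[0,0,-0.05],[0,0,-0.05]], "yaw": [0,0,0,0,0,0,0,0]}' ; python3 -c "
from h import *
im=get_image('side');crop(im,(345,250),50,'s_l.png',6);go([.595,-.153,.08])"
```

```text
time: 5.15
tcp_pos: [0.4482, -0.2263, 0.1186]
eef_rot: [[-0.0, -1.0, 0.003], [-1.0, 0.0, -0.001], [0.001, -0.003, -1.0]]
ft_force: [0.5, 0.4, -0.1]
opening: 0.0167
tcp [ 0.4478 -0.2261  0.1174] slide [-0.0732 -0.1471  0.0376] yaw -0.0002 open 0.0167 F [ 0.5 -0.  -1.2] t 5.2
```

View pics/s_l.png

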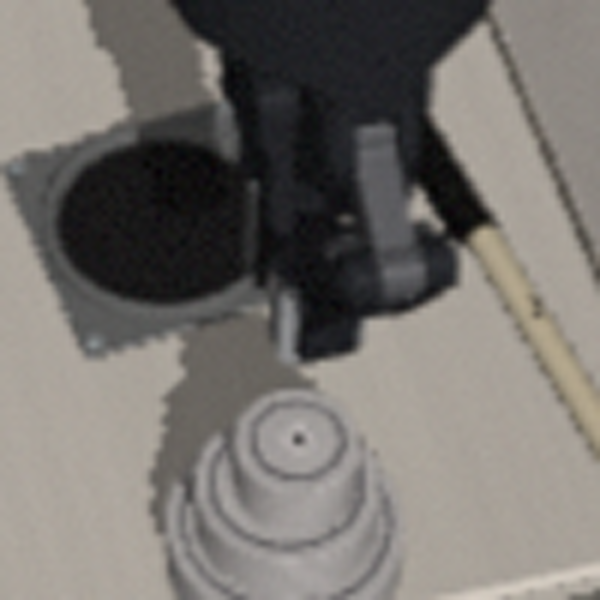

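S is held, and M's top is visible and undisturbed. Carrying S to the S nest.

```bash
python3 -m creep '{"slide": [[-0.006,-0.012,0],[-0.016,-0.032,0],[-0.029,-0.058,0],[-0.042,-0.085,0],[-0.055,-0.111,0],[-0.065,-0.132,0],[-0.071,-0.144,0],[-0.0728,-0.1477,0],[-0.0728,-0.1477,0],[-0.0728,-0.1477,0]], "yaw": [0,0,0,0,0,0,0,0,0,0]}' ; python3 -c "
from h import *
im=get_image('side');cv2.imwrite('pics/side2.png',im['frame'][:,:,::-1]);t=get_image('top');cv2.imwrite('pics/top2.png',t['frame'][:,:,::-1]);go([.595,-.153,.0095]);print(get_obs()['joints'])
print(back(im,[344.7,273],.06), [ (d['conf'],d['centre']) for d in place_of('nest_s_floor','side')])"
```

```text
time: 6.03
tcp_pos: [0.5944, -0.1528, 0.1157]
eef_rot: [[-0.0, -1.0, -0.001], [-1.0, 0.0, 0.0], [-0.0, 0.001, -1.0]]
ft_force: [0.3, 0.1, -0.7]
opening: 0.0167
tcp [ 0.5941 -0.1533  0.1162] slide [-0.0003 -0.0009  0.1067] yaw -0.0008 open 0.0166 F [-0.7 -0.4  0.5] t 6.1333
[-2.52474445e-01  4.88906423e-01  6.53737728e-02  1.14778673e+00
 -1.06084150e-04  2.88996420e+00]
[[ 0.44728028 -0.22718083  0.06      ]] [(0.71, [0.593, -0.1528, 0.0017])]
```

View pics/side2.png

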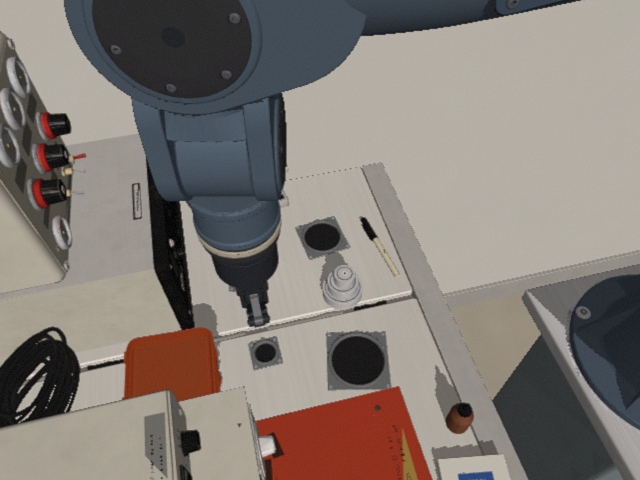

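View pics/top2.png

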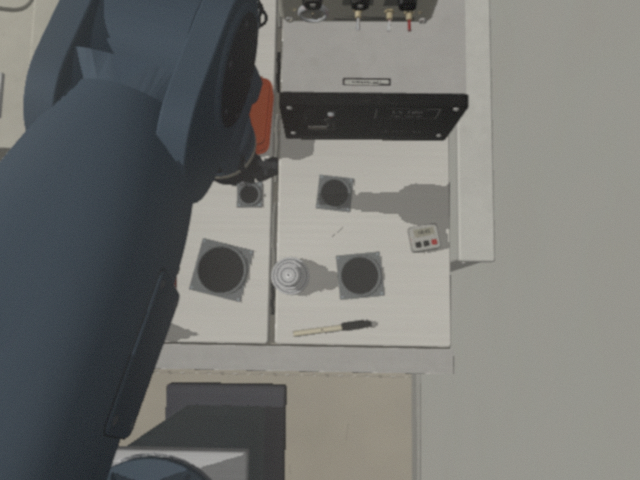

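```bash
python3 -m creep '{"slide": [[0,0,0.01],[0,0,0.025],[0,0,0.042],[0,0,0.059],[0,0,0.075],[0,0,0.088],[0,0,0.095],[0,0,0.098],[0,0,0.099],[0,0,0.099],[0,0,0.099]], "yaw": [0,0,0,0,0,0,0,0,0,0,0]}' ; python3 -c "
from h import *
im=get_image('side');crop(im,(265,340),50,'s_n.png',6);go([.595,-.153,.0095])"
```

```text
time: 7.1
tcp_pos: [0.5953, -0.1531, 0.0181]
eef_rot: [[-0.0, -1.0, 0.001], [-1.0, 0.0, -0.0], [0.0, -0.001, -1.0]]
ft_force: [0.0, -0.3, 0.3]
opening: 0.0166
tcp [ 0.5953 -0.1531  0.0181] slide [-0.0001  0.0004  0.0086] yaw -0.0003 open 0.0168 F [ 0.8 -0.4 -0.8] t 7.15
```

View pics/s_n.png

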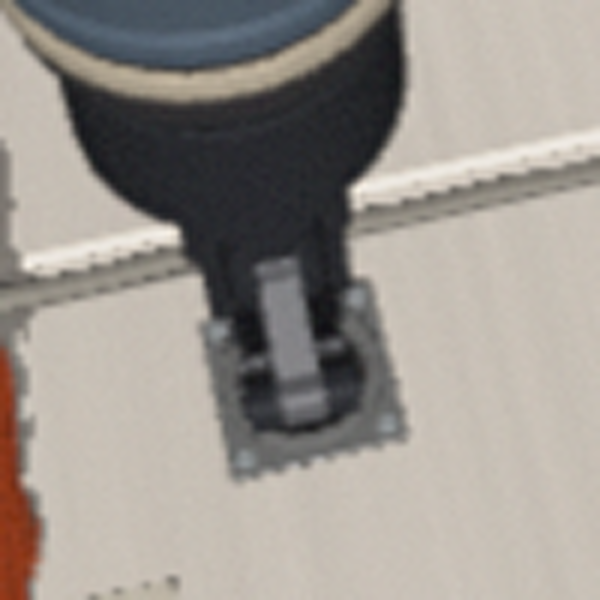

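```bash
python3 -m creep '{"slide": [[0,0,0.002],[0,0,0.004],[0,0,0.006],[0,0,0.007],[0,0,0.008],[0,0,0.008],[0,0,0.008]], "yaw": [0,0,0,0,0,0,0]}';python3 -m creep '{"slide": [[0,0,0.0005],[0,0,0.001],[0,0,0.001],[0,0,0.001]], "yaw": [0,0,0,0]}'
```

```text
time: 7.73
tcp_pos: [0.5949, -0.1529, 0.0093]
eef_rot: [[-0.0, -1.0, -0.0], [-1.0, 0.0, 0.0], [-0.0, 0.0, -1.0]]
ft_force: [-0.2, -0.4, 0.4]
opening: 0.0166
time: 8.07
tcp_pos: [0.5951, -0.153, 0.0089]
eef_rot: [[-0.0, -1.0, 0.001], [-1.0, 0.0, -0.0], [0.0, -0.001, -1.0]]
ft_force: [-4.4, 1.0, 9.2]
opening: 0.0165
```

```bash
python3 -m creep '{"slide": [[0,0,0],[0,0,0],[0,0,0],[0,0,0],[0,0,0],[0,0,0]], "yaw": [0,0,0,0,0,0]}' 0.036; python3 -m creep '{"slide": [[0,0,-0.003],[0,0,-0.01],[0,0,-0.025],[0,0,-0.045],[0,0,-0.07],[0,0,-0.095],[0,0,-0.11],[0,0,-0.11]], "yaw": [0,0,0,0,0,0,0,0]}'; python3 -c "
from h import *
im=get_image('side');crop(im,(265,340),50,'s_n2.png',6);t=get_image('top');crop(t,(250,195),40,'s_n3.png',7);go([.4473,-.2272,.14])
crop(t,(289,273),40,'m_t.png',7)"
python3 -c "
import cv2,numpy as np
a=[cv2.resize(cv2.imread('pics/'+f),(400,400)) for f in('s_n2.png','s_n3.png')]
cv2.imwrite('pics/sn.png',np.hstack(a))"
```

```text
time: 8.57
tcp_pos: [0.5948, -0.1529, 0.0082]
eef_rot: [[-0.0, -1.0, -0.0], [-1.0, 0.0, 0.0], [-0.0, 0.0, -1.0]]
ft_force: [-0.1, -0.6, 0.6]
opening: 0.0361
time: 9.23
tcp_pos: [0.5967, -0.1534, 0.1227]
eef_rot: [[-0.0, -1.0, 0.006], [-1.0, 0.0, -0.001], [0.001, -0.006, -1.0]]
ft_force: [0.5, -0.6, 0.8]
opening: 0.0363
tcp [ 0.5952 -0.153   0.119 ] slide [ 0.0742  0.1479 -0.0212] yaw -0.0002 open 0.036 F [-0.6 -0.4 -0.6] t 9.3333
```

View pics/sn.png

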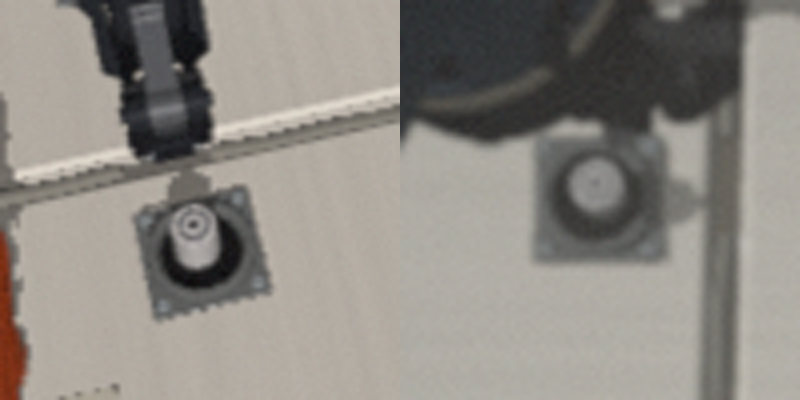

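View pics/m_t.png

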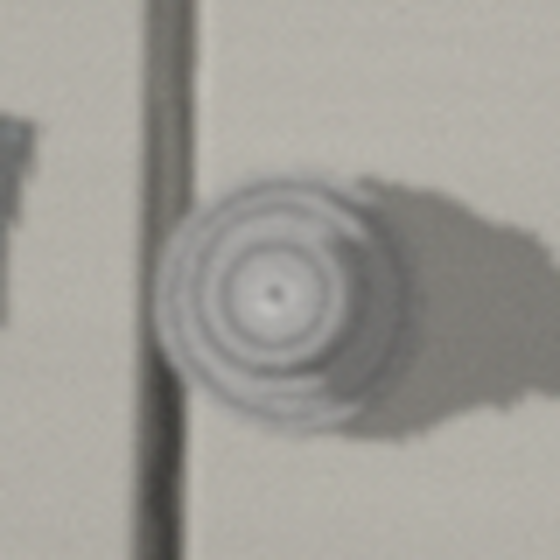

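```bash
python3 -c "
from h import *
a=get_image('top');b=get_image('side')
print('S',back(a,[249.4,191.6],.0225),back(b,[263.75,346],.0225),'nest',back(a,[250.2,194.9],.003))
print('M',back(a,[287.9,274.7],.06),back(b,[344.7,273],.06))
for t in('m',): 
  for c in('top','side'): print(place_of('nest_m_floor',c)[:1],place_of('chuck_s_center',c)[:1])
"
```

```text
S [[ 0.5948994  -0.15377738  0.0225    ]] [[ 0.59451967 -0.15308044  0.0225    ]] nest [[ 0.5930046  -0.15289282  0.003     ]]
M [[ 0.44826963 -0.2267269   0.06      ]] [[ 0.44728028 -0.22718083  0.06      ]]
[{'centre': [0.597, -0.3034, 0.0033], 'conf': 0.69}] [{'centre': [0.5945, -0.1542, 0.0161], 'conf': 0.54}]
[] [{'centre': [0.6006, -0.1513, 0.0134], 'conf': 0.5}]
```

```bash
python3 -m creep '{"slide": [[0.006,0.012,0],[0.016,0.032,0],[0.029,0.058,0],[0.042,0.085,0],[0.055,0.111,0],[0.065,0.132,0],[0.072,0.144,0.005],[0.074,0.1473,0.015],[0.074,0.1473,0.02],[0.074,0.1473,0.02],[0.074,0.1473,0.02]], "yaw": [0,0,0,0,0,0,0,0,0,0,0]}' 0.06 35; python3 -c "
from h import *
go([.4477,-.227,.047])"
```

```text
time: 10.55
tcp_pos: [0.4477, -0.2266, 0.0981]
eef_rot: [[0.0, -1.0, -0.001], [-1.0, -0.0, 0.0], [-0.0, 0.001, -1.0]]
ft_force: [0.3, 0.2, 0.9]
opening: 0.06
tcp [ 0.4477 -0.2266  0.0981] slide [ 0.0004 -0.      0.0511] yaw 0.0001 open 0.06 F [0.3 0.2 0.9] t 10.55
```

```bash
python3 -m creep '{"slide": [[0,0,0.01],[0,0,0.022],[0,0,0.034],[0,0,0.043],[0,0,0.049],[0,0,0.051],[0,0,0.051],[0,0,0.051]], "yaw": [0,0,0,0,0,0,0,0]}';  python3 -m creep '{"slide": [[0,0,0],[0,0,0],[0,0,0],[0,0,0],[0,0,0],[0,0,0],[0,0,0]], "yaw": [0,0,0,0,0,0,0]}' 0.028 35;python3 -m creep '{"slide": [[0,0,-0.001],[0,0,-0.003],[0,0,-0.008],[0,0,-0.016],[0,0,-0.028],[0,0,-0.04],[0,0,-0.05],[0,0,-0.05]], "yaw": [0,0,0,0,0,0,0,0]}'; python3 -c "
from h import *
im=get_image('side');crop(im,(345,265),50,'m_l.png',6);go([.599,-.303,.098])"
```

```text
time: 11.22
tcp_pos: [0.4478, -0.227, 0.0476]
eef_rot: [[-0.0, -1.0, 0.0], [-1.0, 0.0, -0.0], [0.0, -0.0, -1.0]]
ft_force: [0.2, 0.7, -0.0]
opening: 0.0604
time: 11.8
tcp_pos: [0.4479, -0.2271, 0.048]
eef_rot: [[-0.0, -1.0, 0.001], [-1.0, 0.0, -0.0], [0.0, -0.001, -1.0]]
ft_force: [-1.3, 0.5, 6.1]
opening: 0.0323
time: 12.47
tcp_pos: [0.4487, -0.2275, 0.0997]
eef_rot: [[-0.0, -1.0, 0.003], [-1.0, 0.0, -0.001], [0.001, -0.003, -1.0]]
ft_force: [1.2, 0.3, 0.1]
opening: 0.0324
tcp [ 0.4483 -0.2272  0.0984] slide [ 0.0757 -0.1508  0.0008] yaw -0.0002 open 0.0326 F [ 0.5 -0.9 -1.2] t 12.5167
```

View pics/m_l.png

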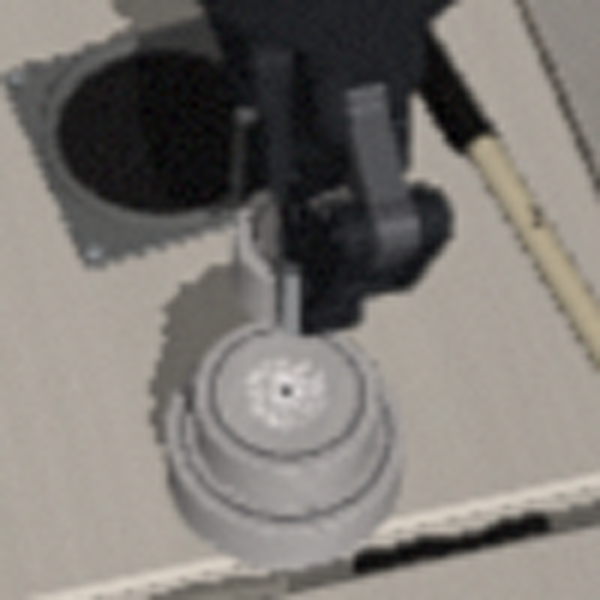

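```bash
python3 -m creep '{"slide": [[0.006,-0.012,0],[0.016,-0.032,0],[0.029,-0.058,0],[0.043,-0.085,0],[0.057,-0.113,0],[0.068,-0.134,0],[0.074,-0.146,0],[0.0763,-0.1508,0],[0.0763,-0.1508,0.0],[0.0763,-0.1508,0.01],[0.0763,-0.1508,0.02],[0.0763,-0.1508,0.02]], "yaw": [0,0,0,0,0,0,0,0,0,0,0,0]}';python3 -m creep '{"slide": [[0,0,0.01],[0,0,0.023],[0,0,0.037],[0,0,0.049],[0,0,0.057],[0,0,0.060],[0,0,0.06],[0,0,0.06]], "yaw": [0,0,0,0,0,0,0,0]}' ; python3 -c "
from h import *
im=get_image('side');crop(im,(246,265),50,'m_n.png',6);t=get_image('top');crop(t,(289,273),40,'l_t.png',7);go([.5985,-.3033,.010])"
```

```text
time: 13.52
tcp_pos: [0.5964, -0.3023, 0.0747]
eef_rot: [[-0.0, -1.0, -0.003], [-1.0, 0.0, 0.002], [-0.002, 0.003, -1.0]]
ft_force: [-0.5, 0.7, -1.0]
opening: 0.0323
time: 14.18
tcp_pos: [0.5985, -0.3034, 0.0177]
eef_rot: [[-0.0, -1.0, 0.0], [-1.0, 0.0, -0.0], [0.0, -0.0, -1.0]]
ft_force: [0.7, -0.6, -0.3]
opening: 0.0323
tcp [ 0.5988 -0.3035  0.0181] slide [-0.0002  0.0003  0.0081] yaw -0.0002 open 0.0325 F [ 0.  -0.5 -0.4] t 14.2833
```

View pics/m_n.png

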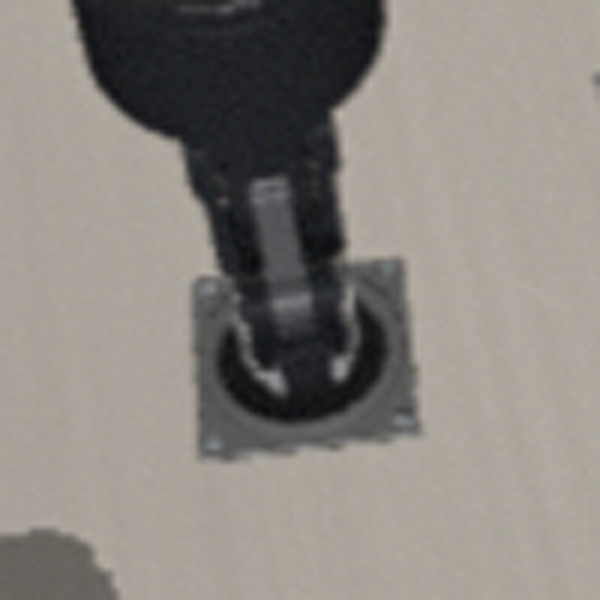

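View pics/l_t.png

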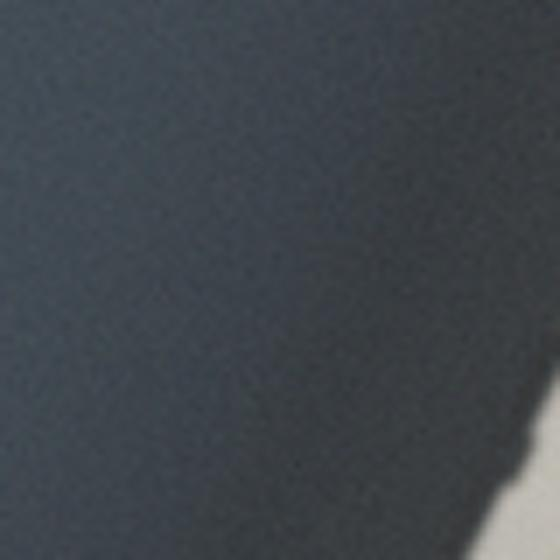

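```bash
python3 -m creep '{"slide": [[0,0,0.002],[0,0,0.004],[0,0,0.006],[0,0,0.007],[0,0,0.0075],[0,0,0.0075],[0,0,0.0075]], "yaw": [0,0,0,0,0,0,0]}';python3 -m creep '{"slide": [[0,0,0.0005],[0,0,0.001],[0,0,0.001],[0,0,0.001]], "yaw": [0,0,0,0]}'
```

```text
time: 14.87
tcp_pos: [0.5984, -0.3033, 0.0105]
eef_rot: [[-0.0, -1.0, 0.0], [-1.0, 0.0, -0.0], [0.0, -0.0, -1.0]]
ft_force: [-4.6, 2.3, 10.8]
opening: 0.0323
time: 15.2
tcp_pos: [0.5984, -0.3033, 0.0104]
eef_rot: [[-0.0, -1.0, 0.001], [-1.0, 0.0, -0.0], [0.0, -0.001, -1.0]]
ft_force: [-9.3, 4.0, 22.0]
opening: 0.0321
```

```bash
python3 -m creep '{"slide": [[0,0,-0.001],[0,0,-0.0013],[0,0,-0.0013]], "yaw": [0,0,0]}';python3 -m creep '{"slide": [[0,0,0],[0,0,0],[0,0,0],[0,0,0],[0,0,0],[0,0,0]], "yaw": [0,0,0,0,0,0]}' 0.052; python3 -m creep '{"slide": [[0,0,-0.003],[0,0,-0.01],[0,0,-0.025],[0,0,-0.045],[0,0,-0.07],[0,0,-0.09],[0,0,-0.09],[0,0,-0.09]], "yaw": [0,0,0,0,0,0,0,0]}'; python3 -c "
from h import *
im=get_image('side');crop(im,(246,265),50,'m_n2.png',6);crop(im,(342,285),50,'l_s.png',6);
print('L',back(im,[342.7,280],.04));go([.448,-.227,.098])"
python3 -c "
import cv2,numpy as np
a=[cv2.resize(cv2.imread('pics/'+f),(400,400)) for f in('m_n2.png','l_s.png')]
cv2.imwrite('pics/mn.png',np.hstack(a))"
```

```text
time: 15.45
tcp_pos: [0.5985, -0.3033, 0.0105]
eef_rot: [[-0.0, -1.0, 0.0], [-1.0, 0.0, -0.0], [0.0, -0.0, -1.0]]
ft_force: [-2.8, 1.4, 9.0]
opening: 0.0324
time: 15.95
tcp_pos: [0.5983, -0.3032, 0.01]
eef_rot: [[-0.0, -1.0, -0.0], [-1.0, 0.0, 0.0], [-0.0, 0.0, -1.0]]
ft_force: [0.2, 0.2, -0.4]
opening: 0.0517
time: 16.62
tcp_pos: [0.5992, -0.3037, 0.1019]
eef_rot: [[-0.0, -1.0, 0.003], [-1.0, 0.0, -0.001], [0.001, -0.003, -1.0]]
ft_force: [-0.3, -0.8, -0.9]
opening: 0.0521
L [[ 0.44974109 -0.22761926  0.04      ]]
tcp [ 0.5985 -0.3033  0.1005] slide [-0.0763  0.1505  0.0024] yaw -0.0002 open 0.0516 F [-0.8  0.4 -0.4] t 16.6667
```

View pics/mn.png

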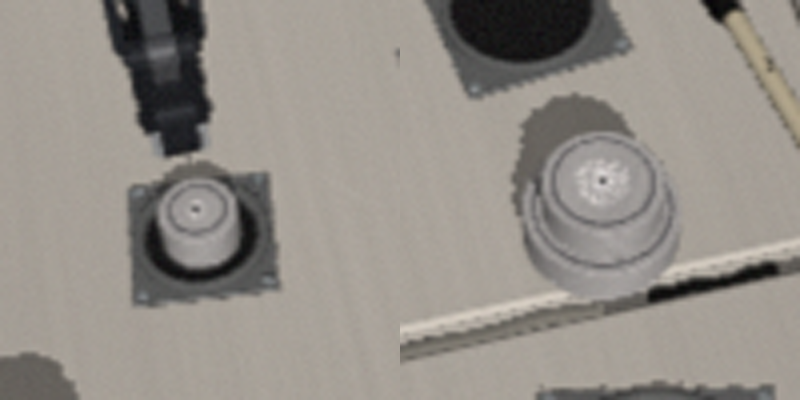

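```bash
python3 -m creep '{"slide": [[-0.006,0.012,0],[-0.016,0.032,0],[-0.029,0.058,0],[-0.043,0.085,0],[-0.057,0.112,0],[-0.068,0.134,0.003],[-0.074,0.145,0.01],[-0.0758,0.1485,0.02],[-0.0758,0.1485,0.03],[-0.0758,0.1485,0.035],[-0.0758,0.1485,0.035],[-0.0758,0.1485,0.035]], "yaw": [0,0,0,0,0,0,0,0,0,0,0,0]}' 0.074 50; python3 -c "
from h import *
t=get_image('top');crop(t,(289,273),40,'l_t.png',7);im=get_image('side');crop(im,(342,275),50,'l_s.png',6)
go([.450,-.2275,.026]);print(back(im,[245,267.25],.0225))"
python3 -c "
import cv2,numpy as np
a=[cv2.resize(cv2.imread('pics/'+f),(400,400)) for f in('l_t.png','l_s.png')]
cv2.imwrite('pics/ln.png',np.hstack(a))"
```

```text
time: 17.67
tcp_pos: [0.45, -0.2275, 0.0646]
eef_rot: [[-0.0, -1.0, -0.001], [-1.0, 0.0, 0.0], [-0.0, 0.001, -1.0]]
ft_force: [-0.7, 0.7, -0.2]
opening: 0.0741
tcp [ 0.4503 -0.2277  0.0652] slide [-0.0002  0.0003  0.0392] yaw -0.0002 open 0.0742 F [-0.1 -0.3 -0.3] t 17.7667
[[ 0.59879623 -0.30354688  0.0225    ]]
```

View pics/ln.png

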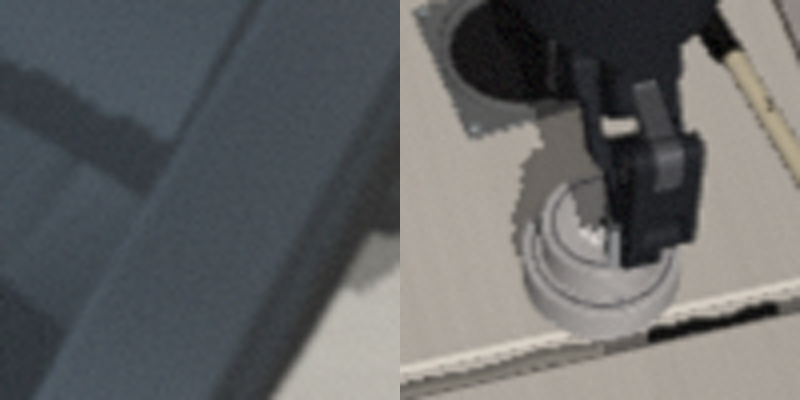

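Aligned over L. Next: descend, grip and lift.

```bash
python3 -m creep '{"slide": [[0,0,0.008],[0,0,0.018],[0,0,0.027],[0,0,0.034],[0,0,0.038],[0,0,0.039],[0,0,0.039],[0,0,0.039]], "yaw": [0,0,0,0,0,0,0,0]}';  python3 -m creep '{"slide": [[0,0,0],[0,0,0],[0,0,0],[0,0,0],[0,0,0],[0,0,0],[0,0,0]], "yaw": [0,0,0,0,0,0,0]}' 0.043 50;python3 -m creep '{"slide": [[0,0,-0.001],[0,0,-0.003],[0,0,-0.008],[0,0,-0.016],[0,0,-0.028],[0,0,-0.04],[0,0,-0.05],[0,0,-0.05]], "yaw": [0,0,0,0,0,0,0,0]}'; python3 -c "
from h import *
im=get_image('side');crop(im,(342,275),50,'l_l.png',6);go([.4530,-.348,.075])"
```

```text
time: 18.43
tcp_pos: [0.45, -0.2275, 0.0263]
eef_rot: [[-0.0, -1.0, 0.0], [-1.0, 0.0, -0.0], [0.0, -0.0, -1.0]]
ft_force: [0.4, 0.7, -0.9]
opening: 0.0743
time: 19.02
tcp_pos: [0.4501, -0.2276, 0.0269]
eef_rot: [[-0.0, -1.0, 0.001], [-1.0, 0.0, -0.0], [0.0, -0.001, -1.0]]
ft_force: [-3.5, 2.5, 12.0]
opening: 0.0481
time: 19.68
tcp_pos: [0.451, -0.228, 0.0785]
eef_rot: [[-0.0, -1.0, 0.003], [-1.0, 0.0, -0.001], [0.001, -0.003, -1.0]]
ft_force: [0.7, -0.5, -1.1]
opening: 0.0482
tcp [ 0.4506 -0.2278  0.0772] slide [ 0.1202 -0.0024  0.0024] yaw -0.0002 open 0.0478 F [ 0.1  0.  -1.5] t 19.7333
```

View pics/l_l.png

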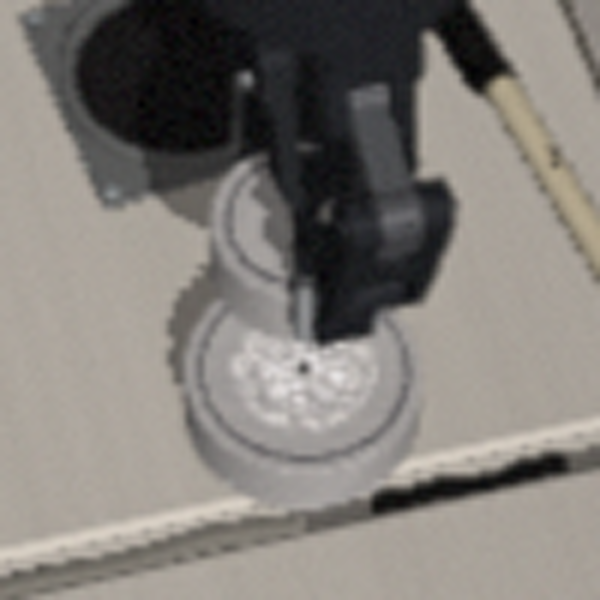

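```bash
python3 -m creep '{"slide": [[0.009,0,0],[0.025,-0.001,0],[0.045,-0.001,0],[0.067,-0.002,0],[0.088,-0.002,0],[0.105,-0.003,0],[0.116,-0.003,0],[0.1205,-0.003,0],[0.1205,-0.003,0.0],[0.1205,-0.003,0.01],[0.1205,-0.003,0.02],[0.1205,-0.003,0.02]], "yaw": [0,0,0,0,0,0,0,0,0,0,0,0]}';python3 -m creep '{"slide": [[0,0,0.006],[0,0,0.015],[0,0,0.025],[0,0,0.033],[0,0,0.037],[0,0,0.038],[0,0,0.038],[0,0,0.038]], "yaw": [0,0,0,0,0,0,0,0]}' ; python3 -c "
from h import *
im=get_image('side');crop(im,(320,235),50,'l_n.png',6);go([.453,-.348,.009]);print(back(im,[342.7,286.5],.02))"
```

```text
time: 20.73
tcp_pos: [0.4518, -0.3463, 0.0536]
eef_rot: [[0.001, -1.0, -0.003], [-1.0, -0.001, 0.002], [-0.002, 0.003, -1.0]]
ft_force: [0.0, 0.7, -2.7]
opening: 0.0477
time: 21.4
tcp_pos: [0.453, -0.3481, 0.0183]
eef_rot: [[-0.0, -1.0, 0.0], [-1.0, 0.0, -0.0], [0.0, -0.0, -1.0]]
ft_force: [0.4, -0.3, -1.4]
opening: 0.0476
tcp [ 0.4531 -0.3481  0.0185] slide [-0.0001  0.0001  0.0095] yaw -0.0003 open 0.0478 F [ 0.5 -0.5 -1.9] t 21.45
[[ 0.44901049 -0.22772581  0.02      ]]
```

View pics/l_n.png

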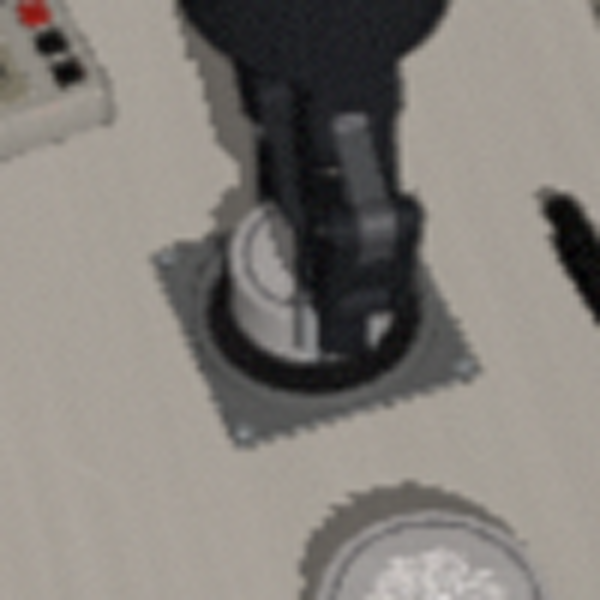

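```bash
python3 -m creep '{"slide": [[0,0,0.002],[0,0,0.004],[0,0,0.006],[0,0,0.0075],[0,0,0.008],[0,0,0.008],[0,0,0.008]], "yaw": [0,0,0,0,0,0,0]}';python3 -m creep '{"slide": [[0,0,0.0005],[0,0,0.0008],[0,0,0.0008],[0,0,0.0008]], "yaw": [0,0,0,0]}'
```

```text
time: 22.03
tcp_pos: [0.4528, -0.3479, 0.0101]
eef_rot: [[-0.0, -1.0, -0.0], [-1.0, 0.0, 0.0], [-0.0, 0.0, -1.0]]
ft_force: [0.3, -0.3, -0.6]
opening: 0.0479
time: 22.37
tcp_pos: [0.4529, -0.348, 0.0095]
eef_rot: [[-0.0, -1.0, 0.0], [-1.0, 0.0, -0.0], [0.0, -0.0, -1.0]]
ft_force: [-1.3, 1.2, 1.8]
opening: 0.0477
```

Touching lightly. Release and rise.

```bash
python3 -m creep '{"slide": [[0,0,0],[0,0,0],[0,0,0],[0,0,0],[0,0,0],[0,0,0]], "yaw": [0,0,0,0,0,0]}' 0.066; python3 -m creep '{"slide": [[0,0,-0.003],[0,0,-0.01],[0,0,-0.025],[0,0,-0.045],[0,0,-0.07],[0,0,-0.07],[0,0,-0.07]], "yaw": [0,0,0,0,0,0,0]}'; python3 -c "
from h import *
im=get_image('side');crop(im,(320,235),50,'l_n2.png',6);crop(im,(342,285),50,'x_s.png',6);
go([.4495,-.228,.08])"
python3 -c "
import cv2,numpy as np
a=[cv2.resize(cv2.imread('pics/'+f),(400,400)) for f in('l_n2.png','x_s.png')]
cv2.imwrite('pics/lx.png',np.hstack(a))"
```

```text
time: 22.87
tcp_pos: [0.4528, -0.3479, 0.0093]
eef_rot: [[-0.0, -1.0, 0.0], [-1.0, 0.0, -0.0], [0.0, -0.0, -1.0]]
ft_force: [0.2, -0.2, -0.3]
opening: 0.0658
time: 23.45
tcp_pos: [0.4537, -0.3486, 0.0811]
eef_rot: [[-0.0, -1.0, 0.002], [-1.0, 0.0, -0.002], [0.002, -0.002, -1.0]]
ft_force: [0.4, 0.4, 0.0]
opening: 0.066
tcp [ 0.4531 -0.3481  0.0799] slide [-0.1201  0.0036 -0.0002] yaw -0.0002 open 0.066 F [-0.1  0.1 -0.8] t 23.5
```

View pics/lx.png

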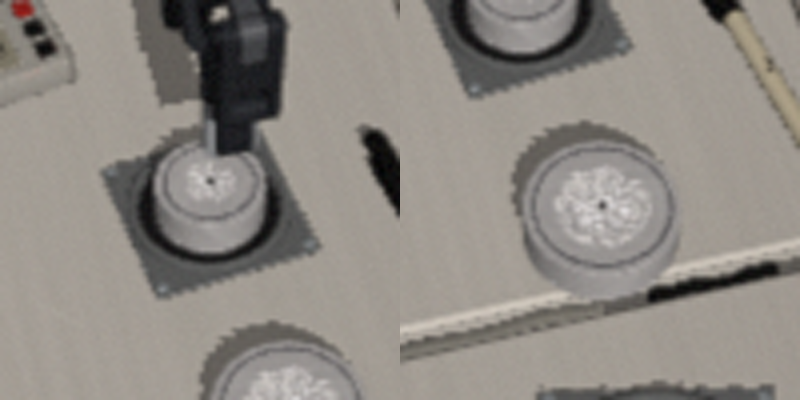

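```bash
python3 -m creep '{"slide": [[-0.009,0,0],[-0.025,0.001,0],[-0.045,0.002,0],[-0.067,0.002,0],[-0.088,0.003,0],[-0.105,0.003,0],[-0.116,0.0036,0],[-0.1204,0.0036,0.005],[-0.1204,0.0036,0.015],[-0.1204,0.0036,0.025],[-0.1204,0.0036,0.03],[-0.1204,0.0036,0.03]], "yaw": [0,0,0,0,0,0,0,0,0,0,0,0]}' 0.0854 60; python3 -c "
from h import *
im=get_image('side');crop(im,(342,275),50,'x_s2.png',6);go([.4495,-.2277,.004])"
```

```text
time: 24.5
tcp_pos: [0.4482, -0.2277, 0.0474]
eef_rot: [[-0.001, -1.0, -0.002], [-1.0, 0.001, 0.001], [-0.001, 0.002, -1.0]]
ft_force: [-0.8, -0.0, -0.1]
opening: 0.0851
tcp [ 0.4486 -0.2278  0.0482] slide [-0.0001 -0.001   0.0442] yaw -0.001 open 0.0855 F [ 0.2 -0.2 -0.7] t 24.55
```

View pics/x_s2.png

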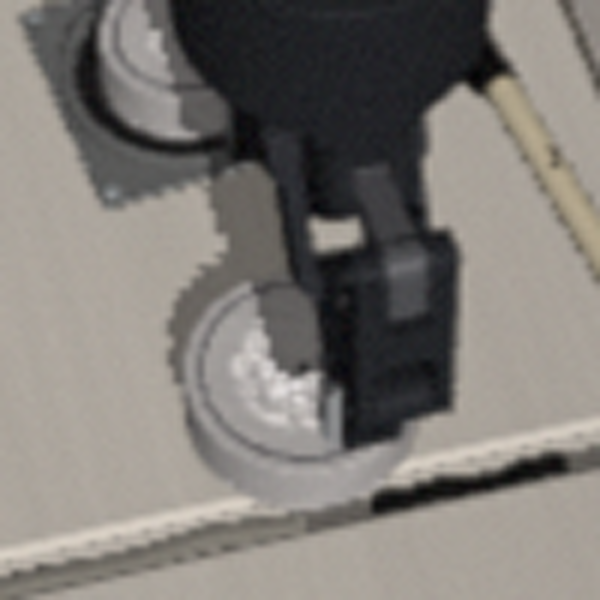

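```bash
python3 -m creep '{"slide": [[0,0,0.006],[0,0,0.014],[0,0,0.022],[0,0,0.03],[0,0,0.037],[0,0,0.042],[0,0,0.044],[0,0,0.045],[0,0,0.045],[0,0,0.045]], "yaw": [0,0,0,0,0,0,0,0,0,0]}'; python3 -c "
from h import *
im=get_image('side');crop(im,(342,285),50,'x_s3.png',6);go([.4495,-.2277,.004])"
```

```text
time: 25.38
tcp_pos: [0.4495, -0.2276, 0.0046]
eef_rot: [[-0.0, -1.0, 0.0], [-1.0, 0.0, -0.0], [0.0, -0.0, -1.0]]
ft_force: [1.2, 0.0, 1.1]
opening: 0.0853
tcp [ 0.4495 -0.2276  0.0046] slide [0.0001 0.     0.0006] yaw -0.0002 open 0.0851 F [ 0.9  0.2 -0.2] t 25.4333
```

View pics/x_s3.png

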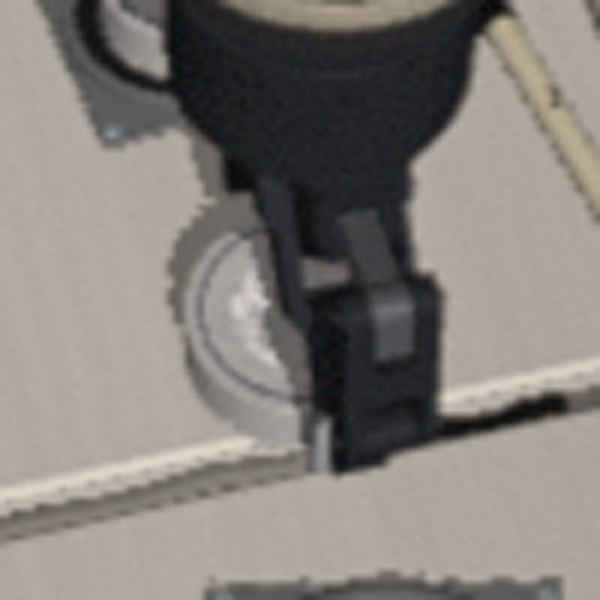

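The fingers are outside XL on both sides. Grip and lift.

```bash
python3 -m creep '{"slide": [[0,0,0],[0,0,0],[0,0,0],[0,0,0],[0,0,0],[0,0,0],[0,0,0]], "yaw": [0,0,0,0,0,0,0]}' 0.058 60;python3 -m creep '{"slide": [[0,0,-0.001],[0,0,-0.003],[0,0,-0.008],[0,0,-0.016],[0,0,-0.026],[0,0,-0.036],[0,0,-0.044],[0,0,-0.044]], "yaw": [0,0,0,0,0,0,0,0]}'; python3 -c "
from h import *
im=get_image('side');crop(im,(342,285),60,'x_l.png',5);go([.4595,-.1045,.048])"
```

```text
time: 26.02
tcp_pos: [0.4495, -0.2277, 0.0052]
eef_rot: [[-0.0, -1.0, 0.001], [-1.0, 0.0, -0.001], [0.001, -0.001, -1.0]]
ft_force: [-4.7, 2.0, 17.0]
opening: 0.0637
time: 26.68
tcp_pos: [0.4504, -0.2281, 0.0505]
eef_rot: [[-0.0, -1.0, 0.003], [-1.0, 0.0, -0.001], [0.001, -0.003, -1.0]]
ft_force: [-0.1, -0.6, -1.5]
opening: 0.0634
tcp [ 0.4501 -0.2279  0.0495] slide [-0.1234 -0.0094  0.0014] yaw -0.0002 open 0.063 F [ 0.5 -0.1 -1.9] t 26.7333
```

View pics/x_l.png

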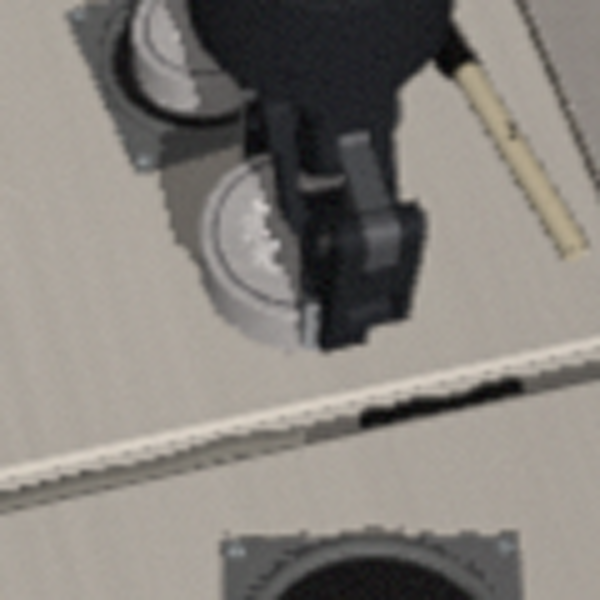

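```bash
python3 -m creep '{"slide": [[-0.007,-0.001,0],[-0.02,-0.002,0],[-0.035,-0.003,0],[-0.05,-0.004,0],[-0.065,-0.005,0],[-0.08,-0.007,0],[-0.093,-0.008,0],[-0.105,-0.009,0],[-0.114,-0.0095,0],[-0.12,-0.01,0],[-0.1232,-0.01,0],[-0.1232,-0.01,0]], "yaw": [0,0,0,0,0,0,0,0,0,0,0,0]}';python3 -m creep '{"slide": [[0,0,0.003],[0,0,0.008],[0,0,0.015],[0,0,0.022],[0,0,0.028],[0,0,0.031],[0,0,0.032],[0,0,0.032],[0,0,0.032]], "yaw": [0,0,0,0,0,0,0,0,0]}' ; python3 -c "
from h import *
im=get_image('side');crop(im,(357,355),60,'x_n.png',5);cv2.imwrite('pics/side5.png',im['frame'][:,:,::-1]);go([.4595,-.1045,.0075])"
```

```text
time: 27.73
tcp_pos: [0.4593, -0.1038, 0.0483]
eef_rot: [[0.0, -1.0, -0.0], [-1.0, -0.0, 0.0], [-0.0, 0.0, -1.0]]
ft_force: [-0.5, -0.3, -1.6]
opening: 0.063
time: 28.48
tcp_pos: [0.4594, -0.1044, 0.0164]
eef_rot: [[-0.0, -1.0, 0.0], [-1.0, 0.0, -0.0], [0.0, -0.0, -1.0]]
ft_force: [0.5, -0.4, -1.6]
opening: 0.063
tcp [ 0.4595 -0.1043  0.0165] slide [ 0.0002 -0.      0.009 ] yaw -0.0002 open 0.0634 F [-0.2 -0.9 -1.4] t 28.5333
```

View pics/x_n.png

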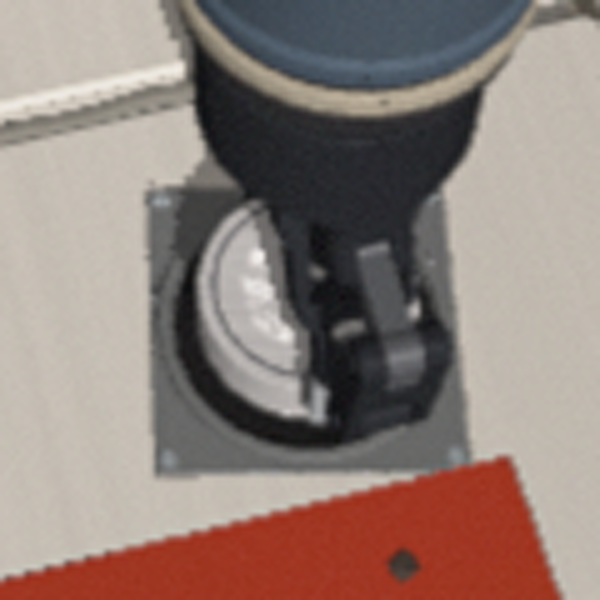

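View pics/side5.png

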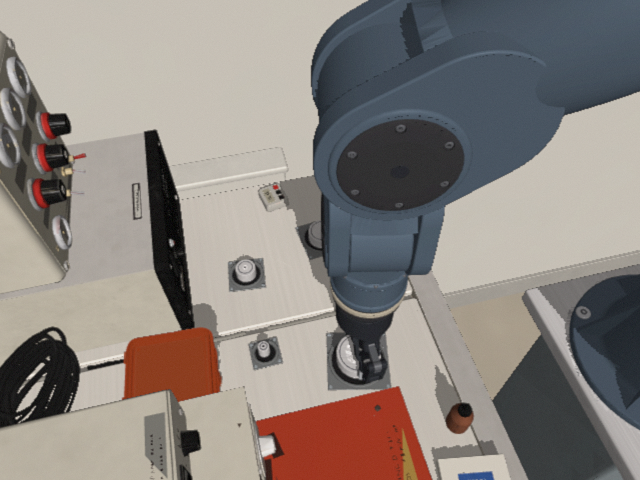

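XL is inside the opening and there is no contact with the aligner. Lowering gently.

```bash
python3 -m creep '{"slide": [[0,0,0.002],[0,0,0.004],[0,0,0.006],[0,0,0.0075],[0,0,0.008],[0,0,0.008],[0,0,0.008]], "yaw": [0,0,0,0,0,0,0]}';python3 -m creep '{"slide": [[0,0,0.0004],[0,0,0.0008],[0,0,0.0008],[0,0,0.0008]], "yaw": [0,0,0,0]}'
```

```text
time: 29.12
tcp_pos: [0.4593, -0.1043, 0.0083]
eef_rot: [[-0.0, -1.0, -0.0], [-1.0, 0.0, 0.0], [-0.0, 0.0, -1.0]]
ft_force: [1.1, -0.1, -2.7]
opening: 0.0631
time: 29.45
tcp_pos: [0.4594, -0.1043, 0.0078]
eef_rot: [[-0.0, -1.0, 0.0], [-1.0, 0.0, -0.0], [0.0, -0.0, -1.0]]
ft_force: [-2.3, 0.9, 4.7]
opening: 0.0635
```

```bash
python3 -m creep '{"slide": [[0,0,0],[0,0,0],[0,0,0],[0,0,0],[0,0,0],[0,0,0]], "yaw": [0,0,0,0,0,0]}' 0.079; python3 -m creep '{"slide": [[0,0,-0.003],[0,0,-0.008],[0,0,-0.02],[0,0,-0.04],[0,0,-0.07],[0,0,-0.1],[0,0,-0.13],[0,0,-0.15],[0,0,-0.15]], "yaw": [0,0,0,0,0,0,0,0,0]}'; python3 -m creep '{"slide": [[0.02,0.02,0],[0.05,0.05,0],[0.08,0.08,0],[0.12,0.11,0],[0.16,0.13,0],[0.2,0.14,0],[0.23,0.14,0],[0.25,0.14,0],[0.25,0.14,0],[0.25,0.14,0]], "yaw": [0,0,0,0,0,0,0,0,0,0]}'; python3 -c "
from h import *
im=get_image('side');cv2.imwrite('pics/side6.png',im['frame'][:,:,::-1]);t=get_image('top');cv2.imwrite('pics/top6.png',t['frame'][:,:,::-1])
for n in['s','m','l','xl']:
  for c in('side','top'):print(n,c,[(d['conf'],d['centre']) for d in place_of(f'chuck_{n}_center',c)[:1]])
for n in['timer_center','marker_center']: print(n,place_of(n,'side')[:1])
crop(im,(357,355),50,'f1.png',4);crop(t,(221,268),40,'f2.png',5)"
python3 -c "
import cv2,numpy as np
a=[cv2.resize(cv2.imread('pics/'+f),(400,400)) for f in('f1.png','f2.png')]
cv2.imwrite('pics/fx.png',np.hstack(a))"
```

```text
time: 29.95
tcp_pos: [0.4593, -0.1043, 0.0075]
eef_rot: [[-0.0, -1.0, 0.0], [-1.0, 0.0, -0.0], [0.0, -0.0, -1.0]]
ft_force: [-0.1, -0.1, 0.2]
opening: 0.079
time: 30.7
tcp_pos: [0.4613, -0.1048, 0.1621]
eef_rot: [[-0.0, -1.0, 0.006], [-1.0, 0.0, -0.001], [0.001, -0.006, -1.0]]
ft_force: [0.9, 0.4, 0.7]
opening: 0.0791
time: 31.53
tcp_pos: [0.3187, -0.3548, 0.1571]
eef_rot: [[-0.002, -1.0, -0.0], [-1.0, 0.002, 0.001], [-0.001, 0.0, -1.0]]
ft_force: [0.5, 0.0, 0.7]
opening: 0.0795
s side [(0.62, [0.5976, -0.1517, 0.0157])]
s top [(0.45, [0.5927, -0.1548, 0.0143])]
m side [(0.64, [0.5967, -0.3032, 0.0156])]
m top [(0.52, [0.6013, -0.3045, 0.011])]
l side [(0.59, [0.4559, -0.3515, 0.01])]
l top [(0.68, [0.4466, -0.3514, 0.0131])]
xl side [(0.92, [0.4583, -0.1036, 0.0144])]
xl top [(0.92, [0.4608, -0.1058, 0.0104])]
timer_center [{'centre': [0.521, -0.4589, 0.0117], 'conf': 0.83}]
marker_center [{'centre': [0.3628, -0.3034, 0.0019], 'conf': 0.82}]
```

View pics/side6.png

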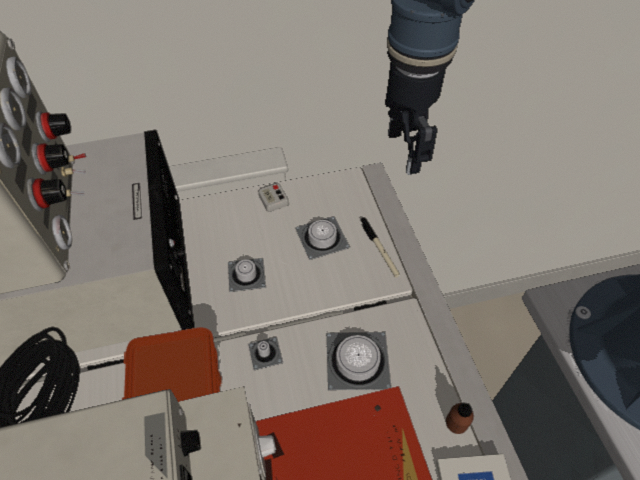

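View pics/fx.png

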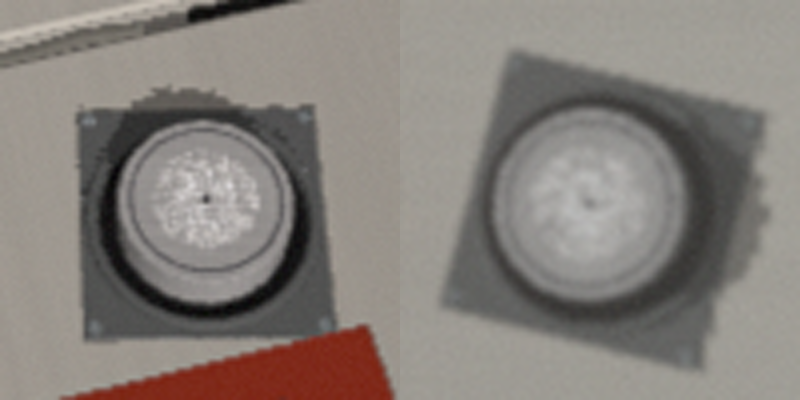

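```bash
python3 -c "
from h import *
a=get_image('top');b=get_image('side')
print('XL',back(a,[219,268.4],.0225),back(b,[358.5,354.5],.0225))
q=np.array([[512,50],[766,113],[704,370],[443,304]])-[400,0]; print('nest top',back(a,q.mean(0)/5+[181,228],.0025))
q=np.array([[80,110],[314,106],[337,335],[84,340]]);print('nest side',back(b,q.mean(0)/4+[307,305],.0025))
print('L',back(b,np.array([211,181])/4+[270,185],.0225))
q=np.array([[103,172],[255,125],[320,245],[162,297]]);print('nestL side',back(b,q.mean(0)/4+[270,185],.0025))
crop(a,(360,273),40,'g1.png',5);crop(b,(320,235),40,'g2.png',5);cv2.imwrite('pics/g.png',np.hstack([cv2.imread('pics/g1.png'),cv2.imread('pics/g2.png')]))
"
```

```text
XL [[ 0.4594368  -0.10554851  0.0225    ]] [[ 0.4591921 -0.1046898  0.0225   ]]
nest top [[ 0.45844265 -0.10783581  0.0025    ]]
nest side [[ 0.45915808 -0.1037554   0.0025    ]]
L [[ 0.45187911 -0.34836733  0.0225    ]]
nestL side [[ 0.45242494 -0.34782042  0.0025    ]]
```

View pics/g.png

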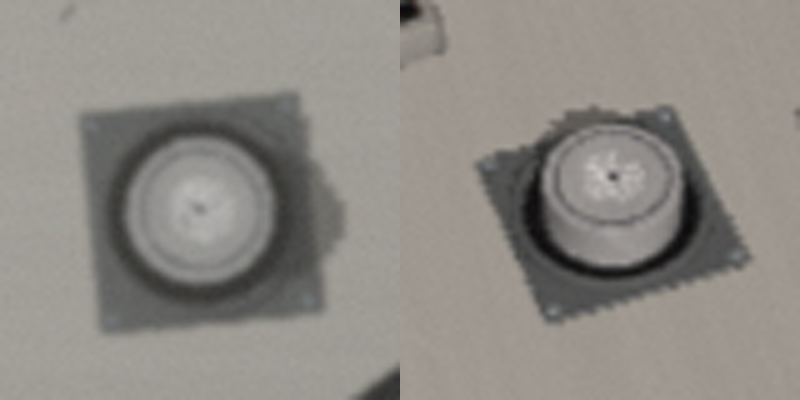

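All four chucks lie flat and near the centres of their nests, and the arm is clear. Handing in.

```bash
python3 -c "
from plant import *
print(close_job())"
```

```text
the job is handed in; nothing more can be done
None
```

I took the stack apart from the top down (S, M, L, XL), set each chuck down in its own nest until I felt light contact, released it, and handed the job in at about 32 s. The hand-in reports no verdict, so what follows is from my own checks.

- **Fit in the nests:** by the last pictures all four chucks lie flat and released. S, L and XL measure within about 3 mm of their nest centres, against 11 mm allowed. M agrees with its estimated nest centre to about the same, from the side camera only.
- **Timer and marker:** both are where they started, within the networks' few-millimetre scatter.
- **Arm:** it stands clear of everything, with no contact force at the end.

**Disagreements and excursions:**
- For the XL nest centre, the two cameras differ by about 4 mm in y. The XL chuck is within about 3 mm of either value.
- The networks' last centres for L differ by about 9 mm in x between cameras (0.456 m and 0.447 m). The picture measurement gave 0.452 m.
- Setting M down pressed up to 22 N for a moment. I backed off before releasing it.

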